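# Press a seal handle home and hold it under the arbor press

## Robot

A 7-joint arm with a two-finger parallel gripper is mounted at the origin on the work surface. World frame = base frame: x ahead of the robot, y to its left, z up, the work surface at z = 0. Lengths are in m, angles in rad, forces in N, time in s.
With the tool pointing down it reaches from about 0.425 to 0.925 m from the base axis. Payload 6.8 kg.
Tool frame: the origin (TCP) lies midway between the tips of the shut fingers; the grasp point (between the pads) lies 19 mm behind it; y points along the fingers, x is the direction in which the jaws open and shut, and the axes are right-handed (so a half turn about y gives the same grasp; the last joint's range is limited). The gripper opens to 85 mm and grips with 20 to 120 N. Pads are 22 mm wide; open, the fingers measure 114 mm over their backs; the gripper's body (76 mm by 85 mm) begins 54 mm behind the grasp point. The pads swing forward as they close: fully open they stand 13 mm farther back than shut.
Start: joints at [-1.23, 0.477, 0.022, 1.555, -0.011, 1.109, -0.083], TCP at [0.293, 0.608, 0.231] pointing down, gripper open.
Joint ranges: [-2.96, 2.96], [-0.34, 2.1], [-1.41, 1.46], [0.24, 2.44], [-1.37, 4.51], [0.17, 1.92], [-2.96, 2.96]. Speed limits (rad/s): [2.39, 2.39, 3.14, 3.14, 3.14, 3.14, 3.14].

## Interface

Orientations are given as a 3x3 rotation matrix whose columns are the frame's x, y, z axes.
In Python, from station import bot gives the robot as it stands.
- The arm moves only by the tool carry_out, never from a script. Its argument "plan" is a list of rows, each a list of 5 numbers: the closure, from -1 (fully open) to 1 (shut), so that 0 is half open, then the shift along the tool's x, y, z in cm, then the turn about the tool's y in degrees. A call has 1 to 20 rows; each row shifts and turns the commanded pose from where the row before left it, along the tool's axes as they then stand; what a row does not reach is not made up. A row lasts 1/12 s, in which the tool goes at most 41.7 mm and 7.16 degrees, less where a joint would pass 70% of its speed; a pose out of reach is approached as far as the arm can. A call with a gripper value outside its range is refused whole. The fingers move at their own pace and stop on an object; the grip force is fixed at half the most. Time passes only in rows, so rows that do not move let the fingers close. It gives the time, the measured TCP pose, the force and the opening at its end, in the units of the state.
- bot.sense(): the state, without advancing time (a new reading comes with each control period).
- bot.read_camera(name): name is "scene" or "top"; returns the picture (384x512x3 uint8, red, green, blue); there is no depth.
- bot.get_calibration(name): a dict with "vertical_fov" (degrees; the focal length in pixels is half the picture's height over the tangent of half this angle, whatever the lens; pixels are square), "cx", "cy" (the principal point, pixels), "eye" and "rotation" of the camera in the world. Camera axes: x right, y down, z forward; pixel columns grow to the right and rows downward; lengths in m; the calibration is good to about 2 mm. A picture is of the moment at which its call begins. get_calibration takes no time and is no camera call.
- bot.close_job(): hands the job in, once; it reports no verdict.
The state is a dict: "clock": time; "q": joint angles; "joint_vel": joint speeds; "tau": joint torques, N m; "tool_pos": TCP position; "eef_rot": TCP orientation; "contact_force": force on the tool from outside, world axes, zero at the start; "torque": the same for the moment, N m; "finger_gap": finger opening in m.
Only numpy, scipy, OpenCV 4.12 (cv2) and the standard library are available. Lean on these libraries where they do the work, as an engineer would, in place of code of your own. Each camera call takes 0.05 s, during which the arm holds its last target. There are 200 camera calls.

## Task

Assemble the wax seal on the green bench press: take the dark walnut handle from the rack, stand it upright with its spigot fully down in the brass seal head on the sliding table, and then push that table fully home under the ram. Bring the press lever down until it is level (about 40 degrees from where it rests) so that the spring nose bears on the handle, and hold it there, never forcing it well past level: the program finishes while the robot still holds the lever level. Leave everything else on the bench where it is.

Things in the scene. Friction and masses are not known exactly. Their poses are not given: they have to be found in the camera images.
- press: green cast bench arbor press, fixed. Origin on the bench under the ram axis; x from its front to its column, y the way its table slides out, z up. In mm: foot x -70 to 135, y -65 to 65, z to 18; head x -32 to 125, y -26 to 26, z 158 to 236, ram to z 275; column x 72 to 128; slide bed x -50 to 50, y -60 to 230, side strips to z 41. Lever at its front, at y -48
- slide_table (a joint): position (m) of the aluminium sliding table along the press's y: 0 = fully home against its stop, with the seal head under the ram; grows as it is pulled out to the press's +y (at most 0.15). It starts out. Friction about 2 N, stays where it is left
- seal_bore (a point): centre of the bore's mouth in the brass seal head (36 mm diameter x 26 mm) that is clamped on the sliding table and moves with it; 65 mm above the bench, table top round it at 39 mm, two steel jaws beside it (press's x) to 53 mm. Bore vertical, 14 mm diameter, 23.5 mm deep: a handle fully down rests its ferrule on the head, spigot end 22 mm below this point, top 61 mm above it
- table_knob (a point): middle of the black upright knob of the sliding table, 22 mm diameter x 26 mm, 72 mm above the bench (top 85 mm), on a 12 mm stem; 105 mm from the bore towards the press's +y; pinch it from above or push it to the press's -y to send the table home
- press_lever (a joint): angle (rad) of the press lever: 0 = at rest, pointing 40 degrees up towards the front; grows as its ball goes down; 0.70 = level; stop at 0.95. A spring returns it to 0 when let go: about 2.5 N down at the ball starts it, about 8 N holds it level on a handle. It drives the ram down 25 mm per rad
- lever_ball (a point): centre of the black ball, 32 mm diameter, at the end of the 12 mm steel lever bar, on the press's front right; 185 mm from lever_hub. At rest 119 mm above the hub (319 mm above the bench) and 142 mm in front of it; level: 185 mm in front of it and 200 mm above the bench
- lever_hub (a point): point on the lever's hinge axis in the plane in which the lever swings, fixed on the press at x 34.5, y -48, z 200 mm in the press's frame; the hinge axis runs along the press's y
- spring_nose (a joint): compression (m) of the spring nose under the ram: 0 = free, at most 0.010; it is preloaded by about 9 N and adds 1.5 N per mm
- nose_pad: white plastic pad, 25 mm diameter x 8 mm, of the spring nose under the ram; with the lever at rest its underside is 138 mm above the bench, 12 mm above the top of a fully seated handle. Origin on the ram axis at bench height when at rest (138 mm below the pad's face)
- rack: plywood handle rack, fixed, 200 x 54 x 40 mm, origin at the centre of its underside, long side along its x; three holes 17 mm diameter, 28 mm deep, at x -65, 0 and 65 mm. A handle stands in it with its ferrule on the top face, spigot end 18 mm above the bench, top 101 mm above the bench
- walnut_handle: turned dark walnut (nearly black-brown) seal handle, 83 mm tall, about 60 g, loose, upright in any of the rack's holes: from the bottom a brass spigot 12 mm diameter x 22 mm (its lowest 4 mm tapered to 9 mm), brass ferrule 25 mm diameter x 7 mm, then a round barrel 24 mm diameter to a flat top. Origin at the centre of the spigot's lower end, z up along the handle. This is the one to fit
- beech_handle: turned pale beech seal handle, 83 mm tall, about 60 g, loose, upright in any of the rack's holes: from the bottom a brass spigot 12 mm diameter x 22 mm (its lowest 4 mm tapered to 9 mm), brass ferrule 25 mm diameter x 7 mm, then a round barrel 24 mm diameter to a flat top. Origin at the centre of the spigot's lower end, z up along the handle. Bystander
- red_handle: turned red lacquered seal handle, 83 mm tall, about 60 g, loose, upright in any of the rack's holes: from the bottom a brass spigot 12 mm diameter x 22 mm (its lowest 4 mm tapered to 9 mm), brass ferrule 25 mm diameter x 7 mm, then a round barrel 24 mm diameter to a flat top. Origin at the centre of the spigot's lower end, z up along the handle. Bystander
- jar_a: maroon jar with red screw lid, 72 mm diameter x 80 mm, bystander, origin at the centre of its underside
- jar_b: second jar like jar_a, bystander
- mug: white mug, 80 mm diameter x 92 mm, bystander, origin at the centre of its underside
- hammer: bench hammer lying flat, 240 mm long, bystander
- findings_tray: low white tray 100 x 70 x 22 mm with small brass and steel discs, bystander, origin at the centre of its underside
- pliers: blue-handled pliers lying flat, 160 mm long, 14 mm high, bystander

How it is judged:
On the way, in this order (a step that is already met when the one before it is completed fails the run):
1. the walnut handle stands fully down in the seal head while the table is still out (horizontal distance between walnut_handle and seal_bore below 0.003 m and z of walnut_handle in the frame of seal_bore below -0.0185 m and angle between walnut_handle's own z axis and vertical below 0.07 rad and value of joint slide_table above 0.08 m), for 0.2 s.
2. the table is fully home with the handle standing in the seal head, the lever still at rest (horizontal distance between walnut_handle and seal_bore below 0.003 m and z of walnut_handle in the frame of seal_bore below -0.0185 m and angle between walnut_handle's own z axis and vertical below 0.07 rad and value of joint slide_table below 0.005 m and value of joint press_lever below 0.15 rad), for 0.2 s.
At the end, for the whole second after the job is handed in: Robot still holding: lever at 0.60 to 0.80 rad (level within about 6 degrees) and still; spring nose compressed over 1 mm and bearing on the walnut handle with over 6 N; table home within 6 mm; handle upright within 4 degrees, within 3 mm of the bore's axis, spigot at least 18.5 mm down in the bore (horizontal distance between walnut_handle and seal_bore below 0.003 m and z of walnut_handle in the frame of seal_bore below -0.0185 m and angle between walnut_handle's own z axis and vertical below 0.07 rad and value of joint slide_table below 0.006 m and value of joint press_lever between 0.6 and 0.8 rad and velocity of joint press_lever between -0.1 and 0.1 rad/s and contact force between nose_pad and walnut_handle above 6 N and value of joint spring_nose above 0.001 m); the arm keeps its last pose, push and grip.
It fails at once if the lever is forced well past level (beyond 0.88 rad) (value of joint press_lever above 0.88 rad).
It fails at once if another thing on the bench is moved by more than 30 mm (distance of any of beech_handle, red_handle, jar_a, jar_b, mug, hammer, findings_tray, pliers from where it was at the start of the episode above 0.03 m).
It also fails if it takes over 72 s, if anything falls off the work surface, if the arm or the gripper's body presses on something with over 40 N, if the wrist force passes 120 N, or if a joint passes its speed limit or range.

## Working session

There is one attempt and no reset: what is moved stays moved. The work goes in short steps, Python scripts to look and compute and a tool call to move; the robot and the scene stay as the last step left them, time stands still between calls to the robot, and variables do not carry over. Pictures are saved under pics/ and viewed, about 8 in all and at most 12, crops included, and the job is handed in when it is done.

Besides the shell and the picture viewer there is one more tool, called as name(argument=value, ...), one argument or row to a line, values as JSON. carry_out: Moves the arm, as the interface text tells. Its arguments: {"type":"object","properties":{"plan":{"type":"array","items":{"type":"array","items":{"type":"number"}}}},"required":["plan"]}

```bash
mkdir -p pics; ls
cat > h.py <<'E'
import numpy as np, cv2
from station import bot
np.set_printoptions(precision=4,suppress=True)
def K(c):
    f=192/np.tan(np.radians(c["vertical_fov"])/2); return f,c["cx"],c["cy"]
def ray(name,u,v):
    c=bot.get_calibration(name); f,cx,cy=K(c)
    return np.array(c["eye"]),np.array(c["rotation"])@np.array([(u-cx)/f,(v-cy)/f,1.])
def onz(name,u,v,z):
    e,d=ray(name,u,v); return e+d*(z-e[2])/d[2]
def proj(name,p):
    c=bot.get_calibration(name); f,cx,cy=K(c)
    q=np.array(c["rotation"]).T@(np.array(p)-np.array(c["eye"])); return np.array([cx+f*q[0]/q[2],cy+f*q[1]/q[2]])
def snap(name,out):
    im=bot.read_camera(name)[:,:,::-1].copy(); cv2.imwrite(out,im); return im
E
python3 - <<'E'
from h import *
for n in("scene","top"):
    print(n,bot.get_calibration(n)); im=snap(n,f"pics/{n}0.png"); cv2.imwrite(f"pics/{n}0b.png",cv2.resize(im,(800,600),interpolation=cv2.INTER_CUBIC))
s=bot.sense(); print(s)
E
```

```text
pics
scene {'vertical_fov': 57.08242192853213, 'cx': 256.43187908539005, 'cy': 197.98517560960534, 'eye': array([0.8864, 0.618 , 0.9472]), 'rotation': array([[-0.8585,  0.3398, -0.3841],
       [ 0.5127,  0.5908, -0.623 ],
       [ 0.0152, -0.7318, -0.6814]])}
top {'vertical_fov': 42.73811153093967, 'cx': 250.83584355136554, 'cy': 190.84848813867688, 'eye': array([ 0.1547, -0.0636,  1.7677]), 'rotation': array([[ 0.0016, -0.9809,  0.1943],
       [-0.9999,  0.0008,  0.012 ],
       [-0.0119, -0.1943, -0.9809]])}
{'clock': 0.1, 'q': array([-1.2301,  0.4777,  0.0224,  1.5563, -0.0115,  1.1093, -0.0831]), 'joint_vel': array([ 0.0006, -0.0022, -0.0016, -0.0017,  0.0016, -0.0024, -0.0014]), 'tau': array([  0.0036, -59.7757,   1.6134, -28.1954,   0.0128,   0.005 ,
        -0.    ]), 'tool_pos': array([0.2926, 0.6077, 0.2304]), 'eef_rot': array([[ 0.4339, -0.0006, -0.901 ],
       [ 0.901 , -0.0015,  0.4339],
       [-0.0017, -1.    , -0.0001]]), 'contact_force': array([ 0.5664, -0.5326,  0.3744]), 'torque': array([-0.0048, -0.0561,  0.0064]), 'finger_gap': 0.08544933486654323}
```

View pics/scene0b.png

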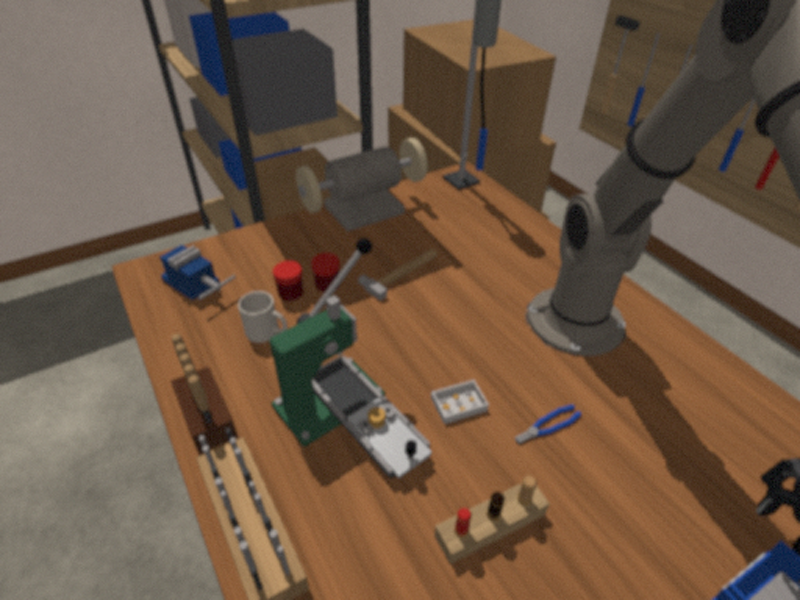

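View pics/top0b.png

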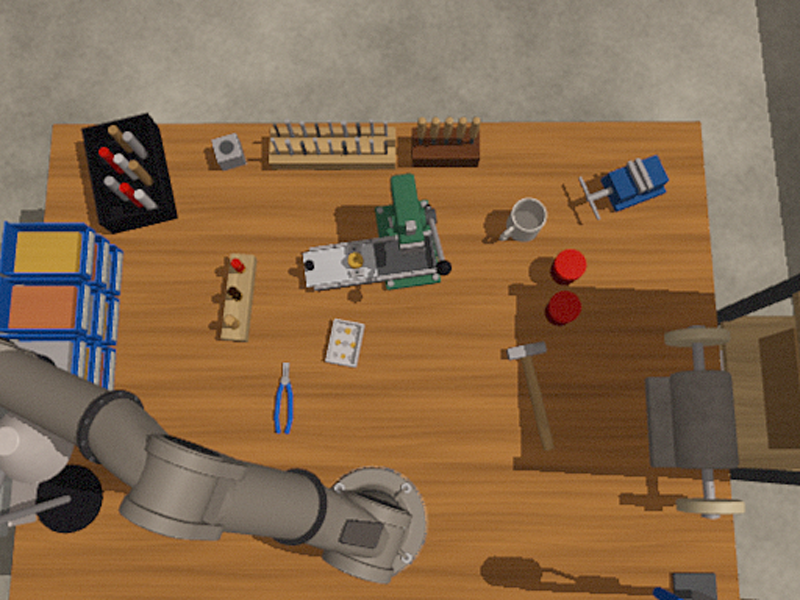

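Scene view: rack with red (463,520), walnut (496,503), beech (528,488); brass head (378,417), knob (411,448), ball (363,246). Top view: walnut (234,293), brass head (356,259), knob (309,265), ball (444,268). Now I'll measure using masks.

```bash
cat > m.py <<'E'
from h import *
def blob(im,mask,seed,r=14):
    n,l,st,c=cv2.connectedComponentsWithStats(mask.astype(np.uint8))
    b=[(np.hypot(*(c[i]-seed)),i) for i in range(1,n) if st[i,4]>6]
    d,i=min(b); return c[i],st[i]
def masks(im):
    h=cv2.cvtColor(im,cv2.COLOR_BGR2HSV).astype(int); H,S,V=h[...,0],h[...,1],h[...,2]
    return dict(dark=V<48,brass=(H>14)&(H<32)&(S>120)&(V>110),red=((H<6)|(H>174))&(S>170)&(V>70))
E
python3 - <<'E'
from m import *
seeds={"scene":dict(red=(463,515),walnut=(496,500),brass=(378,412),knob=(411,446),ball=(363,246)),
"top":dict(red=(237,266),walnut=(234,293),brass=(356,259),knob=(309,265),ball=(444,268))}
Z=dict(red=.101,walnut=.101,brass=.065,knob=.085,ball=.319)
for n in seeds:
    im=cv2.imread(f"pics/{n}0.png"); m=masks(im)
    for k,s in seeds[n].items():
        mk=m[{"red":"red","brass":"brass"}.get(k,"dark")]
        c,st=blob(im,mk,np.array(s)/1.5625); print(n,k,c,st,onz(n,*c,Z[k]))
a=cv2.imread("pics/scene0.png")[245:365,165:365]; b=cv2.imread("pics/top0.png")[105:225,135:300]
cv2.imwrite("pics/z.png",np.vstack([cv2.resize(cv2.copyMakeBorder(x,0,0,0,200-x.shape[1],0),(500,300),interpolation=cv2.INTER_CUBIC) for x in(a,b)]))
E
```

```text
scene red [296.0571 332.6857] [292 325   9  17 105] [0.5768 0.3179 0.101 ]
scene walnut [316.814  323.1279] [313 316   9  15  86] [0.5161 0.3241 0.101 ]
scene brass [241.127  266.3968] [236 262  10   9  63] [0.5854 0.0497 0.065 ]
scene knob [262.4516 286.9032] [261 283   4   9  31] [0.5744 0.1543 0.085 ]
scene ball [232.6351 157.    ] [228 153  10  10  74] [ 0.5018 -0.1455  0.319 ]
top red [151.5652 169.3913] [148 166   8   8  46] [0.5616 0.3045 0.101 ]
top walnut [149.4 187.2] [146 184   8   8  35] [0.498  0.3094 0.101 ]
top brass [226.875  166.1528] [223 161   9  11  72] [0.582 0.043 0.065]
top knob [197.6538 169.4615] [195 167   6   6  26] [0.5651 0.1449 0.085 ]
top ball [283.4559 170.9853] [279 167  10   9  68] [ 0.5029 -0.1447  0.319 ]
```

View pics/z.png

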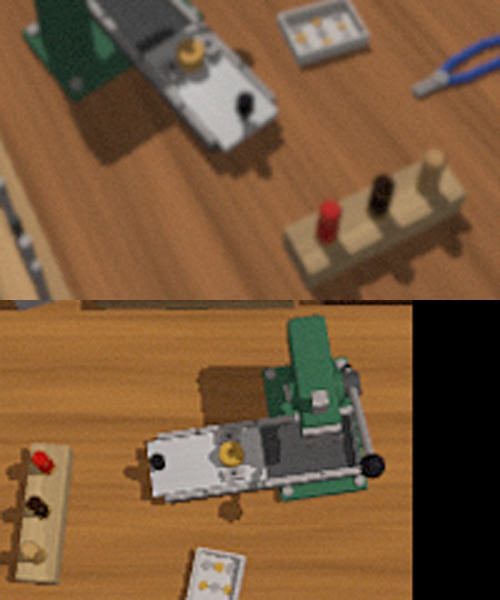

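The crop shows clean masks for all parts. The blob centroids correspond to mid-height, so I'll triangulate each one from both views and check it against the given sizes.

```bash
cat >> m.py <<'E'
def tri(p,q):
    (e1,d1),(e2,d2)=ray("scene",*p),ray("top",*q); A=np.c_[d1,-d2]; t=np.linalg.lstsq(A,e2-e1,rcond=None)[0]
    a,b=e1+d1*t[0],e2+d2*t[1]; return (a+b)/2,np.linalg.norm(a-b)
E
python3 - <<'E'
from m import *
P=dict(red=((296.06,332.69),(151.57,169.39),.074),walnut=((316.81,323.13),(149.4,187.2),.074),brass=((241.13,266.4),(226.88,166.15),.060),knob=((262.45,286.9),(197.65,169.46),.072),ball=((232.64,157),(283.46,170.99),.319))
R={}
for k,(a,b,z) in P.items():
    s,t=onz("scene",*a,z),onz("top",*b,z); R[k]=(s+t)[:2]/2
    print(k,"tri",*tri(a,b),"planes",s[:2],t[:2],"avg",R[k])
print("red-walnut",np.linalg.norm(R["red"]-R["walnut"]),"knob-brass",np.linalg.norm(R["knob"]-R["brass"]))
# press frame from knob & ball
d=R["knob"]-R["ball"]; L=np.linalg.norm(d); s=np.sqrt(L**2-.1075**2)-.153
yaw=np.arctan2(d[1],d[0])-np.arctan2(s+.153,.1075); c,n=np.cos(yaw),np.sin(yaw); X=np.array([c,n]);Y=np.array([-n,c])
O=R["ball"]+.1075*X+.048*Y
print("s",s,"yawdeg",np.degrees(yaw),"O",O,"bore pred",O+s*Y,"vs",R["brass"])
db=R["knob"]-R["brass"]; print("yaw from knob-brass",np.degrees(np.arctan2(-db[0],db[1])))
# slide strip edges in top view: white table edge direction
im=cv2.imread("pics/top0.png"); h=cv2.cvtColor(im,cv2.COLOR_BGR2HSV)
w=((h[...,1]<45)&(h[...,2]>150)).astype(np.uint8); w[:, :185]=0; w[:,235:]=0; w[:150]=0; w[195:]=0
cs,_=cv2.findContours(w,0,2); k=max(cs,key=cv2.contourArea); r=cv2.minAreaRect(k); bp=cv2.boxPoints(r)
print(r,[onz("top",*p,.04)[:2] for p in bp])
E
```

```text
red tri [0.5677 0.3096 0.0768] 0.0005766687916809355 planes [0.5669 0.3084] [0.5682 0.3104] avg [0.5676 0.3094]
walnut tri [0.5039 0.3151 0.0739] 0.00109237470519825 planes [0.5043 0.3147] [0.5035 0.3155] avg [0.5039 0.3151]
brass tri [0.5833 0.044  0.0571] 0.0016853603788382656 planes [0.5837 0.0465] [0.5832 0.0433] avg [0.5835 0.0449]
knob tri [0.5689 0.1465 0.0702] 0.0004843746174540512 planes [0.5697 0.1473] [0.5682 0.1465] avg [0.569  0.1469]
ball tri [ 0.5025 -0.1446  0.3199] 0.00040254015430597236 planes [ 0.5018 -0.1455] [ 0.5029 -0.1447] avg [ 0.5024 -0.1451]
red-walnut 0.06389024593493003 knob-brass 0.10303209674134814
s 0.1265371126127621 yawdeg 8.186744323577 O [ 0.6019 -0.0823] bore pred [0.5839 0.043 ] vs [0.5835 0.0449]
yaw from knob-brass 8.097578639089697
((213.9399871826172, 169.0800018310547), (26.16295051574707, 39.17371368408203), 81.8698959350586) [array([0.6156, 0.1694]), array([0.6363, 0.0283]), array([0.5395, 0.014 ]), array([0.5192, 0.1537])]
```

Measurements are consistent: rack pitch 64 mm (65 given), knob–bore 103 mm (105 given), ball z 0.320 (0.319 given). The press yaw is about 8.15° from two independent estimates, and the bore is near (0.584, 0.043). Next I move above the walnut handle.

carry_out(
  plan=[
    [0,-1.43,0.58,-2.65,0],
    [0,-1.43,0.58,-2.65,0],
    [0,-1.43,0.58,-2.65,0],
    [0,-1.43,0.58,-2.65,0],
    [0,-1.43,0.58,-2.65,0],
    [0,-1.43,0.58,-2.65,0],
    [0,-1.43,0.58,-2.65,0],
    [0,-1.43,0.58,-2.65,0],
    [0,-1.43,0.58,-2.65,0],
    [0,-1.43,0.58,-2.65,0],
    [0,-1.43,0.58,-2.65,0],
    [0,-1.43,0.62,-2.65,0],
    [0,0,0,0,-6.9],
    [0,0,0,0,-6.9],
    [0,0,0,0,-6.9],
    [0,0,0,0,0],
    [0,0,0,0,0],
  ],
)

```text
clock: 1.52
tool_pos: [0.5048, 0.3154, 0.161]
eef_rot: [[0.091, -0.001, -0.996], [0.996, -0.0, 0.091], [-0.0, -1.0, 0.001]]
contact_force: [-0.4, -0.0, 0.0]
finger_gap: 0.0427
```

```bash
cat > go.py <<'E'
from h import *; import sys
s=bot.sense(); p=s["tool_pos"]; R=s["eef_rot"]
print("t",s["clock"],"pos",p,"yaw",np.degrees(np.arctan2(R[1,0],R[0,0])).round(2),"F",s["contact_force"],"gap",s["finger_gap"],"q",s["q"])
if len(sys.argv)>1:
    t=[float(v) for v in sys.argv[1:4]]; print("shift cm",R.T@(np.array(t)-p)*100)
E
python3 go.py .504 .315 .056
```

```text
t 1.5167 pos [0.5048 0.3154 0.161 ] yaw 84.77 F [-0.3943 -0.0163  0.048 ] gap 0.042710485435325074 q [-0.6774  0.4215  0.0186  1.8201 -0.0101  0.9007  0.8254]
shift cm [-0.0437 10.5007  0.0663]
```

carry_out(
  plan=[
    [0,-0.04,2.5,0.06,0],
    [0,0,2.5,0,0],
    [0,0,2.5,0,0],
    [0,0,1.5,0,0],
    [0,0,1.0,0,0],
    [0,0,0.5,0,0],
    [0,0,0,0,0],
    [1,0,0,0,0],
    [1,0,0,0,0],
    [1,0,0,0,0],
    [1,0,0,0,0],
    [1,0,0,0,0],
    [1,0,0,0,0],
  ],
)

```text
clock: 2.6
tool_pos: [0.5051, 0.3158, 0.0574]
eef_rot: [[0.088, 0.002, -0.996], [0.996, 0.001, 0.088], [0.001, -1.0, -0.002]]
contact_force: [-0.5, -0.4, 5.3]
finger_gap: 0.0225
```

```bash
python3 go.py .504 .315 .056
python3 - <<'E'
from h import *
a=snap("scene","pics/s1.png")[270:370,255:395]; b=snap("top","pics/t1.png")[140:240,90:230]
cv2.imwrite("pics/z1.png",np.hstack([cv2.resize(x,None,fx=2.8,fy=2.8,interpolation=cv2.INTER_CUBIC) for x in(a,b)]))
E
```

```text
t 2.6 pos [0.5051 0.3158 0.0574] yaw 84.97 F [-0.4505 -0.3891  5.3367] gap 0.022525478526559412 q [-0.672   0.5598  0.0114  1.8835 -0.0095  0.6962  0.8278]
shift cm [-0.0849  0.1429  0.1001]
```

View pics/z1.png

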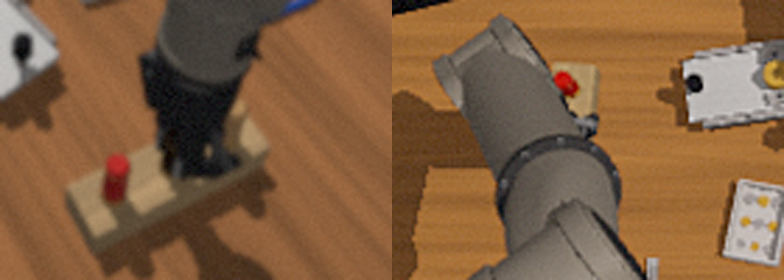

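The gripper is closed on the walnut handle, with the gap about equal to the barrel. I'll release, turn 90° and squeeze again to centre it on the other axis.

carry_out(
  plan=[
    [0,0,0,0,0],
    [0,0,0,0,0],
    [0,0,0,0,0],
    [0,0,0,0,7],
    [0,0,0,0,7],
    [0,0,0,0,7],
    [0,0,0,0,7],
    [0,0,0,0,7],
    [0,0,0,0,7],
    [0,0,0,0,7],
    [0,0,0,0,7],
    [0,0,0,0,7],
    [0,0,0,0,7],
    [0,0,0,0,7],
    [0,0,0,0,7],
    [0,0,0,0,6],
    [0,0,0,0,0],
    [0,0,0,0,0],
  ],
)

```text
clock: 4.2
tool_pos: [0.504, 0.3153, 0.056]
eef_rot: [[0.996, -0.0, 0.084], [-0.084, -0.001, 0.996], [-0.0, -1.0, -0.001]]
contact_force: [-0.0, 0.4, 0.5]
finger_gap: 0.0427
```

carry_out(
  plan=[
    [1,0,0,0,0],
    [1,0,0,0,0],
    [1,0,0,0,0],
    [1,0,0,0,0],
    [1,0,0,0,0],
    [1,0,0,0,0],
    [1,0,0,0,0],
    [1,0,-2,0,0],
    [1,0,-2.5,0,0],
    [1,0,-2.5,0,0],
    [1,0,-2.5,0,0],
    [1,0,-1.5,0,0],
    [1,0,0,0,0],
  ],
)

```text
clock: 5.28
tool_pos: [0.5063, 0.3162, 0.1697]
eef_rot: [[0.996, 0.005, 0.088], [-0.088, 0.004, 0.996], [0.004, -1.0, 0.004]]
contact_force: [1.5, 0.2, -0.1]
finger_gap: 0.0227
```

```bash
python3 go.py .584 .043 .165
```

```text
t 5.2833 pos [0.5063 0.3162 0.1697] yaw -5.03 F [ 1.4685  0.2032 -0.124 ] gap 0.022738492699235714 q [-1.0474  0.4476  0.5079  1.8396 -0.2694  0.9164 -0.505 ]
shift cm [ 10.1372   0.3991 -26.5356]
```

carry_out(
  plan=[
    [1,0.6,0,-1.6,0],
    [1,1.05,0,-2.75,0],
    [1,1.05,0,-2.75,0],
    [1,1.05,0,-2.75,0],
    [1,1.05,0,-2.75,0],
    [1,1.05,0,-2.75,0],
    [1,1.05,0,-2.75,0],
    [1,1.05,0,-2.75,0],
    [1,1.05,0,-2.75,0],
    [1,1.05,0,-2.75,0],
    [1,0.1,0,-0.2,0],
    [1,0,0,0,0],
    [1,0,0,0,0],
    [1,0,0,0,0],
  ],
)

```text
clock: 6.45
tool_pos: [0.5816, 0.0435, 0.1655]
eef_rot: [[0.996, -0.001, 0.085], [-0.085, 0.001, 0.996], [-0.001, -1.0, 0.0]]
contact_force: [-0.1, 0.6, -0.7]
finger_gap: 0.0224
```

```bash
python3 go.py .584 .043 .150
python3 - <<'E'
from h import *
a=snap("scene","pics/s2.png")[180:320,180:320]; b=snap("top","pics/t2.png")[115:225,170:310]
cv2.imwrite("pics/z2.png",np.hstack([cv2.resize(a,(500,500),interpolation=cv2.INTER_CUBIC),cv2.resize(b,(300,500),interpolation=cv2.INTER_CUBIC)]))
E
```

```text
t 6.45 pos [0.5816 0.0435 0.1655] yaw -4.9 F [-0.1114  0.6331 -0.6604] gap 0.022446543639119534 q [-0.6012  0.4421  0.5502  1.8719 -0.2885  0.908   0.0004]
shift cm [ 0.2453  1.5532 -0.0276]
```

View pics/z2.png

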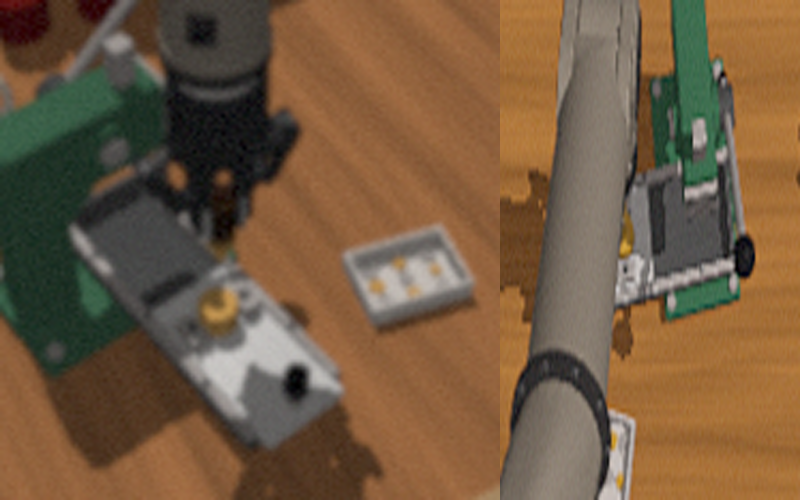

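```bash
python3 go.py .584 .043 .150
python3 - <<'E'
from m import *
im=cv2.imread("pics/s2.png")
for g in (110,90,70):
    h=cv2.cvtColor(im,cv2.COLOR_BGR2HSV).astype(int); m=(h[...,0]>13)&(h[...,0]<34)&(h[...,1]>95)&(h[...,2]>g)
    m[:,:225]=0;m[:,256:]=0;m[:235]=0;m[275:]=0
    n,l,st,c=cv2.connectedComponentsWithStats(m.astype(np.uint8),connectivity=4)
    for i in range(1,n):
        if st[i,4]>8: print(g,c[i],st[i])
z0=.1655-.056+.018; p=[.5816,.0435]
for k,z in dict(spig_end=0,spig_mid=.011,fer_bot=.022,fer_mid=.0255,fer_top=.029).items(): print(k,proj("scene",[*p,z0+z]))
print("head centre",proj("scene",[.584,.043,.052]),"top",proj("scene",[.584,.043,.065]))
cv2.imwrite("pics/z3.png",cv2.resize(im[228:280,222:262],(480,600),interpolation=cv2.INTER_NEAREST))
E
```

```text
t 6.55 pos [0.5818 0.0436 0.1659] yaw -4.87 F [-0.4129 -1.2443  0.1888] gap 0.023003925625709524 q [-0.6017  0.4417  0.5505  1.8716 -0.2884  0.9081  0.0006]
shift cm [ 0.2249  1.588  -0.0406]
110 [247.0833 248.0833] [246 246   5   5  12]
110 [241.3973 266.1644] [236 261  11  10  73]
90 [246.6 248.9] [245 246   6   7  20]
90 [240.7826 266.7652] [236 261  11  13 115]
70 [244.2821 249.0256] [239 245  12   8  39]
70 [240.7778 266.8205] [236 261  11  13 117]
spig_end [240.9316 251.5505]
spig_mid [240.876  249.1723]
fer_bot [240.8196 246.7591]
fer_mid [240.8015 245.9838]
fer_top [240.7833 245.2049]
head centre [240.5294 267.195 ] top [240.4635 264.6425]
```

View pics/z3.png

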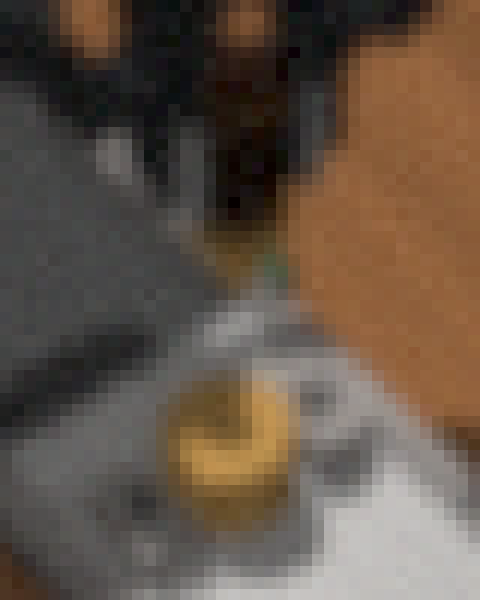

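The handle hangs upright about 0–1 px right of the predicted axis, and the head sits where predicted. I descend to just above the mouth, then lower in small guarded steps.

carry_out(
  plan=[
    [1,0.22,1,-0.04,0],
    [1,0,1.5,0,0],
    [1,0,1.5,0,0],
    [1,0,1,0,0],
    [1,0,0.5,0,0],
    [1,0,0,0,0],
    [1,0,0.3,0,0],
    [1,0,0.3,0,0],
    [1,0,0.2,0,0],
    [1,0,0.2,0,0],
    [1,0,0,0,0],
  ],
)

```text
clock: 7.47
tool_pos: [0.5843, 0.0413, 0.1012]
eef_rot: [[0.996, -0.0, 0.087], [-0.087, 0.0, 0.996], [-0.0, -1.0, 0.0]]
contact_force: [0.2, -0.4, -0.2]
finger_gap: 0.0228
```

```bash
python3 go.py .584 .043 .081
```

```text
t 7.4667 pos [0.5843 0.0413 0.1012] yaw -5.02 F [ 0.1575 -0.419  -0.1604] gap 0.02280441829015578 q [-0.5552  0.5318  0.5025  1.91   -0.3522  0.7872  0.0534]
shift cm [-0.0436  2.0179  0.1636]
```

No contact force yet, with the tip at about the mouth. I'll correct y and continue.

carry_out(
  plan=[
    [1,-0.04,0,0.15,0],
    [1,0,0,0,0],
    [1,0,0.2,0,0],
    [1,0,0.2,0,0],
    [1,0,0.2,0,0],
    [1,0,0,0,0],
  ],
)

```text
clock: 7.97
tool_pos: [0.5843, 0.0424, 0.0951]
eef_rot: [[0.996, 0.001, 0.088], [-0.088, -0.001, 0.996], [0.001, -1.0, -0.0]]
contact_force: [1.0, -1.6, -0.6]
finger_gap: 0.0226
```

```bash
python3 go.py .584 .043 .081
```

```text
t 7.9667 pos [0.5843 0.0424 0.0951] yaw -5.04 F [ 0.9959 -1.5733 -0.6124] gap 0.022606925718133445 q [-0.5534  0.5404  0.4978  1.9134 -0.3578  0.7752  0.0555]
shift cm [-0.0392  1.4057  0.0618]
```

carry_out(
  plan=[
    [1,0,0.3,0,0],
    [1,0,0.3,0,0],
    [1,0,0.3,0,0],
    [1,0,0.3,0,0],
    [1,0,0.1,0,0],
    [1,0,0,0,0],
  ],
)

```text
clock: 8.47
tool_pos: [0.584, 0.0428, 0.0819]
eef_rot: [[0.996, -0.0, 0.087], [-0.087, -0.0, 0.996], [-0.0, -1.0, -0.0]]
contact_force: [1.5, -1.8, -1.8]
finger_gap: 0.0225
```

```bash
python3 go.py .584 .043 .081
```

```text
t 8.4667 pos [0.584  0.0428 0.0819] yaw -5.01 F [ 1.4792 -1.8314 -1.7799] gap 0.022532860680257283 q [-0.5442  0.5591  0.4855  1.9198 -0.3707  0.7516  0.0656]
shift cm [-0.0053  0.0852  0.0155]
```

carry_out(
  plan=[
    [1,0,0.1,0,0],
    [1,0,0.1,0,0],
    [1,0,0.1,0,0],
    [1,0,0,0,0],
  ],
)

```text
clock: 8.8
tool_pos: [0.5843, 0.0429, 0.0812]
eef_rot: [[0.996, 0.0, 0.088], [-0.088, 0.002, 0.996], [-0.0, -1.0, 0.002]]
contact_force: [-4.9, -2.0, 19.5]
finger_gap: 0.0229
```

```bash
python3 go.py
python3 - <<'E'
from h import *
a=snap("scene","pics/s3.png")[228:292,215:279]
cv2.imwrite("pics/z4.png",cv2.resize(a,(600,600),interpolation=cv2.INTER_CUBIC))
E
```

```text
t 8.8 pos [0.5843 0.0429 0.0812] yaw -5.04 F [-4.8826 -1.9766 19.4726] gap 0.022859096839938628 q [-0.5423  0.5599  0.4843  1.9198 -0.3733  0.7505  0.0679]
```

View pics/z4.png

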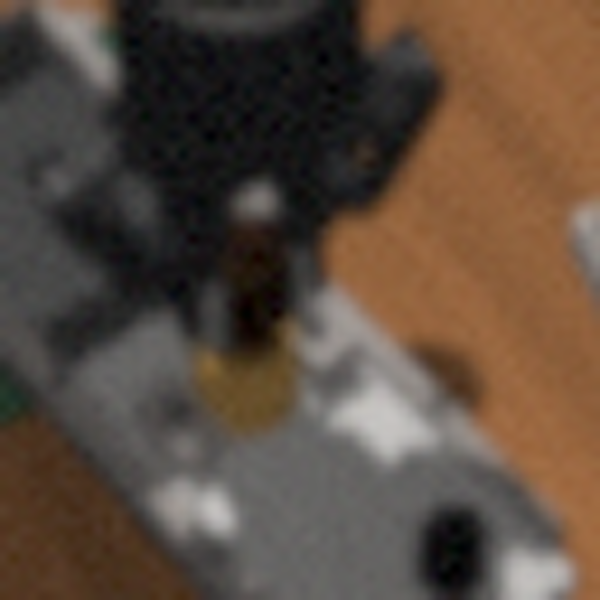

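The handle went down to TCP z 0.081, as predicted for fully seated, with a 19 N upward reaction; the picture shows the ferrule on the head. Now I release and lift.

carry_out(
  plan=[
    [1,0,-0.2,0,0],
    [0,0,0,0,0],
    [0,0,0,0,0],
    [0,0,0,0,0],
    [0,0,-1,0,0],
    [0,0,-2,0,0],
    [0,0,-2.5,0,0],
    [0,0,-2.5,0,0],
    [0,0,0,0,-6.5],
    [0,0,0,0,-6.6],
    [0,0,0,0,0],
    [0,0,0,0,0],
  ],
)

```text
clock: 9.85
tool_pos: [0.5839, 0.0429, 0.1616]
eef_rot: [[0.991, -0.0, -0.137], [0.137, 0.001, 0.991], [-0.0, -1.0, 0.001]]
contact_force: [0.3, -0.5, -1.3]
finger_gap: 0.0424
```

```bash
python3 go.py .5691 .1469 .062
```

```text
t 9.85 pos [0.5839 0.0429 0.1616] yaw 7.89 F [ 0.3057 -0.5438 -1.3388] gap 0.04242862402618212 q [-0.5567  0.4404  0.493   1.868  -0.2618  0.8971  0.1991]
shift cm [-0.0402  9.9691 10.5002]
```

carry_out(
  plan=[
    [0,0,0,2.5,0],
    [0,-0.04,0,3,0],
    [0,0,0,3,0],
    [0,0,0,2,0],
    [0,0,0,0,0],
    [0,0,3,0,0],
    [0,0,3,0,0],
    [0,0,2.5,0,0],
    [0,0,1.3,0,0],
    [0,0,0.7,0,0],
    [0,0,0,0,0],
    [1,0,0,0,0],
    [1,0,0,0,0],
    [1,0,0,0,0],
    [1,0,0,0,0],
    [1,0,0,0,0],
    [1,0,0,0,0],
  ],
)

```text
clock: 11.27
tool_pos: [0.5696, 0.1467, 0.0578]
eef_rot: [[0.99, 0.002, -0.14], [0.14, 0.001, 0.99], [0.002, -1.0, 0.001]]
contact_force: [-2.0, -1.3, 6.7]
finger_gap: 0.0206
```

```bash
python3 go.py
python3 - <<'E'
from h import *
a=snap("scene","pics/s4.png")[220:300,210:290]
b=snap("top","pics/t4.png")[130:200,180:300]
cv2.imwrite("pics/z5.png",np.hstack([cv2.resize(a,(450,450),interpolation=cv2.INTER_CUBIC),cv2.resize(b[:,:55],(350,450),interpolation=cv2.INTER_CUBIC)]))
E
```

```text
t 11.2667 pos [0.5696 0.1467 0.0578] yaw 8.06 F [-1.9654 -1.3083  6.7221] gap 0.020599442384504594 q [-0.6611  0.5848  0.4034  1.922  -0.3435  0.7002  0.088 ]
```

View pics/z5.png

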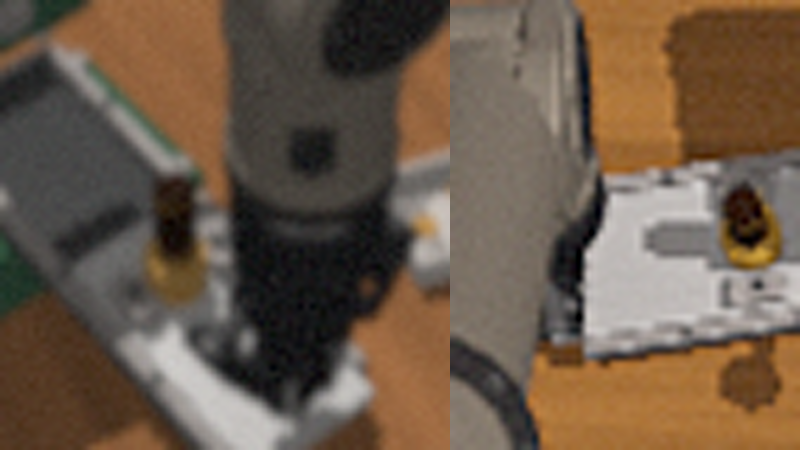

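The handle stands upright in the head (scene crop (175,230), top crop (745,215)) and the knob is pinched with a 20.6 mm gap. Now I slide the table home.

carry_out(
  plan=[
    [1,0,0,-0.3,0],
    [1,0,0,-0.7,0],
    [1,0,0,-1,0],
    [1,0,0,-1,0],
    [1,0,0,-1,0],
    [1,0,0,-1,0],
    [1,0,0,-1,0],
    [1,0,0,-1,0],
    [1,0,0,-1,0],
    [1,0,0,-1,0],
    [1,0,0,-1,0],
    [1,0,0,-0.8,0],
    [1,0,0,-0.5,0],
    [1,0,0,-0.3,0],
    [1,0,0,-0.2,0],
    [1,0,0,0,0],
  ],
)

```text
clock: 12.7
tool_pos: [0.5867, 0.0298, 0.0578]
eef_rot: [[0.99, 0.003, -0.14], [0.14, 0.001, 0.99], [0.003, -1.0, 0.001]]
contact_force: [-1.8, 0.2, 7.5]
finger_gap: 0.0204
```

```bash
python3 go.py
```

```text
t 12.7 pos [0.5867 0.0298 0.0578] yaw 8.05 F [-1.8097  0.1652  7.5213] gap 0.020403280298005217 q [-0.4566  0.5826  0.3986  1.9243 -0.3398  0.6977  0.2861]
```

Travelled 118 mm so far; I step on until the stop pushes back.

carry_out(
  plan=[
    [1,0,0,-0.2,0],
    [1,0,0,-0.2,0],
    [1,0,0,-0.2,0],
    [1,0,0,-0.2,0],
    [1,0,0,0,0],
  ],
)

```text
clock: 13.12
tool_pos: [0.5877, 0.0223, 0.0578]
eef_rot: [[0.99, 0.002, -0.14], [0.14, 0.001, 0.99], [0.003, -1.0, 0.001]]
contact_force: [-1.5, 0.7, 7.3]
finger_gap: 0.0203
```

carry_out(
  plan=[
    [1,0,0,-0.15,0],
    [1,0,0,-0.15,0],
    [1,0,0,0,0],
    [1,0,0,0,0],
  ],
)

```text
clock: 13.45
tool_pos: [0.5879, 0.0213, 0.0578]
eef_rot: [[0.99, 0.002, -0.142], [0.142, 0.003, 0.99], [0.002, -1.0, 0.003]]
contact_force: [-2.8, 5.0, 8.0]
finger_gap: 0.0203
```

carry_out(
  plan=[
    [1,0,0,-0.15,0],
    [1,0,0,-0.1,0],
    [1,0,0,0,0],
    [1,0,0,0,0],
  ],
)

```text
clock: 13.78
tool_pos: [0.5878, 0.0213, 0.0578]
eef_rot: [[0.99, 0.001, -0.143], [0.143, 0.006, 0.99], [0.001, -1.0, 0.005]]
contact_force: [-3.9, 10.3, 10.2]
finger_gap: 0.0202
```

```bash
python3 go.py
python3 - <<'E'
from h import *
a=snap("scene","pics/s5.png")[190:300,170:280]; b=snap("top","pics/t5.png")[120:195,200:305]
cv2.imwrite("pics/z6.png",np.hstack([cv2.resize(a,(400,400),interpolation=cv2.INTER_CUBIC),cv2.resize(b,(400,400),interpolation=cv2.INTER_CUBIC)]))
E
```

```text
t 13.7833 pos [0.5878 0.0213 0.0578] yaw 8.25 F [-3.9478 10.33   10.2152] gap 0.020208854467932004 q [-0.4351  0.5836  0.3936  1.9207 -0.3425  0.7014  0.3082]
```

View pics/z6.png

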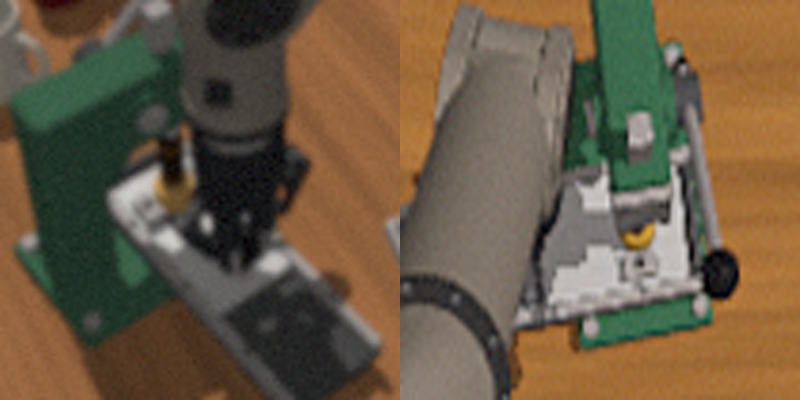

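Force grows to 10 N with no motion, and 126.7 mm of travel matches the 126.5 mm I measured, so the table is home. The handle stands upright beneath the head, and the ball is untouched. Next I release and go above the ball.

carry_out(
  plan=[
    [1,0,0,0.4,0],
    [0,0,0,0,0],
    [0,0,0,0,0],
    [0,0,0,0,0],
    [0,0,-1,0,0],
    [0,0,-3,0,0],
    [0,0,-3.4,0,0],
    [0,0,-3.5,0,0],
    [0,0,-3.5,0,0],
    [0,0,-3.5,0,0],
    [0,0,-3.5,0,0],
    [0,0,-3.5,0,0],
    [0,0,-3.5,0,0],
    [0,0,-3.3,0,0],
    [0,0,0,0,0],
    [0,0,0,0,0],
  ],
)

```text
clock: 15.22
tool_pos: [0.5877, 0.0198, 0.376]
eef_rot: [[0.99, 0.005, -0.14], [0.14, 0.001, 0.99], [0.005, -1.0, 0.0]]
contact_force: [1.0, -0.8, 0.6]
finger_gap: 0.0424
```

carry_out(
  plan=[
    [-0.3,-1.35,0,-1.9,0],
    [-0.3,-1.35,0,-1.9,0],
    [-0.3,-1.35,0,-1.9,0],
    [-0.3,-1.35,0,-1.9,0],
    [-0.3,-1.35,0,-1.9,0],
    [-0.3,-1.35,0,-1.9,0],
    [-0.3,-1.35,0,-1.9,0],
    [-0.3,-1.35,0,-1.9,0],
    [-0.3,0,0,0,0],
    [-0.3,0,0,0,0],
  ],
)

```text
clock: 16.05
tool_pos: [0.4999, -0.1466, 0.3724]
eef_rot: [[0.991, -0.002, -0.137], [0.137, 0.0, 0.991], [-0.002, -1.0, 0.001]]
contact_force: [0.4, 0.5, 0.2]
finger_gap: 0.0551
```

carry_out(
  plan=[
    [-0.3,0,0,0,6.5],
    [-0.3,0,0,0,6.5],
    [-0.3,0,0,0,6.5],
    [-0.3,0,0,0,6.5],
    [-0.3,0,0,0,6.5],
    [-0.3,0,0,0,6.5],
    [-0.3,0,0,0,6.5],
    [-0.3,0,0,0,6.5],
    [-0.3,0,0,0,6.5],
    [-0.3,0,0,0,6.5],
    [-0.3,0,0,0,6.5],
    [-0.3,0,0,0,6.5],
    [-0.3,0,0,0,6.5],
    [-0.3,0,0,0,5.5],
    [-0.3,0,0,0,0],
    [-0.3,0,0,0,0],
  ],
)

```text
clock: 17.38
tool_pos: [0.5014, -0.1441, 0.3726]
eef_rot: [[0.145, -0.001, 0.989], [-0.989, -0.0, 0.145], [-0.0, -1.0, -0.001]]
contact_force: [-0.4, 0.2, -0.5]
finger_gap: 0.0555
```

```bash
python3 go.py .5026 -.1452 .302
python3 - <<'E'
from m import *
im=snap("scene","pics/s6.png"); b=snap("top","pics/t6.png")
c,st=blob(im,masks(im)["dark"],np.array([232,157])); print("ball?",c,st,onz("scene",*c,.319))
cv2.imwrite("pics/z7.png",np.hstack([cv2.resize(im[80:300,150:300],(400,586),interpolation=cv2.INTER_CUBIC),cv2.resize(b[110:220,210:310],(400,586),interpolation=cv2.INTER_CUBIC)]))
E
```

```text
t 17.3833 pos [ 0.5014 -0.1441  0.3726] yaw -81.66 F [-0.3912  0.2034 -0.4646] gap 0.05554082186937464 q [-0.5369  0.1186  0.7838  1.762  -0.0865  1.2976 -1.1584]
shift cm [0.1264 7.0628 0.1153]
ball? [232.6528 157.1111] [228 153  10  10  72] [ 0.5021 -0.145   0.319 ]
```

View pics/z7.png

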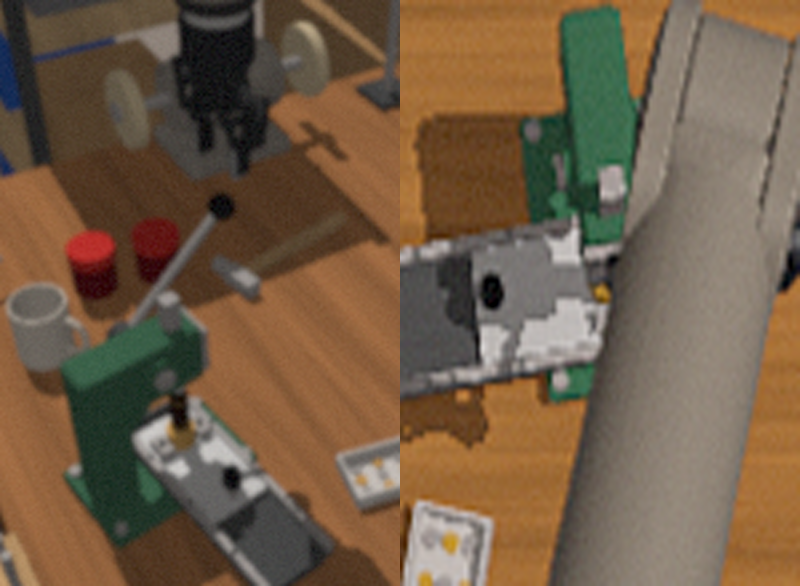

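The ball is still at rest directly below the straddling jaws, and the handle stands under the nose. I descend and pinch the ball.

carry_out(
  plan=[
    [-0.3,0.12,2,0.12,0],
    [-0.3,0,2,0,0],
    [-0.3,0,2,0,0],
    [-0.3,0,1,0,0],
    [-0.3,0,0.45,0,0],
    [-0.3,0,0,0,0],
    [-0.3,0,0,0,0],
    [1,0,0,0,0],
    [1,0,0,0,0],
    [1,0,0,0,0],
    [1,0,0,0,0],
    [1,0,0,0,0],
    [1,0,0,0,0],
  ],
)

```text
clock: 18.57
tool_pos: [0.5025, -0.1462, 0.2993]
eef_rot: [[0.141, -0.0, 0.99], [-0.99, 0.001, 0.141], [-0.001, -1.0, 0.0]]
contact_force: [-3.8, 1.5, 4.1]
finger_gap: 0.0292
```

```bash
python3 go.py
python3 - <<'E'
import numpy as np
a0=np.radians(40)
for th in np.arange(0,.75,.07):
    print(round(th,2),(np.array([-185*np.cos(a0-th)+185*np.cos(a0),185*np.sin(a0)-185*np.sin(a0-th)])/10).round(2)) # press x (=tool z), down (=tool y) cm
E
```

```text
t 18.5667 pos [ 0.5025 -0.1462  0.2993] yaw -81.91 F [-3.842   1.4659  4.099 ] gap 0.029206315113690366 q [-0.5024  0.1898  0.7784  1.869  -0.1468  1.1409 -1.1011]
0.0 [0. 0.]
0.07 [-0.8   1.02]
0.14 [-1.52  2.09]
0.21 [-2.17  3.22]
0.28 [-2.73  4.38]
0.35 [-3.22  5.58]
0.42 [-3.62  6.81]
0.49 [-3.93  8.07]
0.56 [-4.15  9.34]
0.63 [-4.29 10.63]
0.7 [-4.33 11.93]
```

carry_out(
  plan=[
    [1,0,0.5,-0.4,0],
    [1,0,0.52,-0.4,0],
    [1,0,0.53,-0.36,0],
    [1,0,0.54,-0.36,0],
    [1,0,0.56,-0.33,0],
    [1,0,0.57,-0.32,0],
    [1,0,0.58,-0.28,0],
    [1,0,0.58,-0.28,0],
    [1,0,0.6,-0.25,0],
    [1,0,0.6,-0.24,0],
    [1,0,0.61,-0.2,0],
    [1,0,0.62,-0.2,0],
    [1,0,0,0,0],
  ],
)

```text
clock: 19.65
tool_pos: [0.4672, -0.1514, 0.2306]
eef_rot: [[0.14, 0.001, 0.99], [-0.99, -0.0, 0.14], [0.0, -1.0, 0.001]]
contact_force: [-0.2, 0.7, 5.7]
finger_gap: 0.0289
```

```bash
python3 go.py
```

```text
t 19.65 pos [ 0.4672 -0.1514  0.2306] yaw -81.93 F [-0.1744  0.7327  5.7163] gap 0.028911061181827107 q [-0.4782  0.2043  0.7705  2.024  -0.1718  0.9757 -1.0513]
```

carry_out(
  plan=[
    [1,0,0.63,-0.16,0],
    [1,0,0.63,-0.15,0],
    [1,0,0.63,-0.12,0],
    [1,0,0.64,-0.1,0],
    [1,0,0.64,-0.08,0],
    [1,0,0.65,-0.06,0],
    [1,0,0.5,-0.02,0],
    [1,0,0.4,0,0],
    [1,0,0.3,0,0],
    [1,0,0,0,0],
    [1,0,0,0,0],
    [1,0,0,0,0],
    [1,0,0,0,0],
  ],
)

```text
clock: 20.73
tool_pos: [0.4612, -0.1522, 0.1816]
eef_rot: [[0.141, 0.002, 0.99], [-0.99, 0.0, 0.141], [-0.0, -1.0, 0.002]]
contact_force: [-2.0, 1.8, 8.8]
finger_gap: 0.0295
```

```bash
python3 go.py
python3 - <<'E'
from h import *
s=bot.sense(); dz=.2993-s["tool_pos"][2]; print("theta from drop",np.radians(40)-np.arcsin((118.9-dz*1000)/185))
im=snap("scene","pics/s8.png")
cv2.imwrite("pics/z8.png",cv2.resize(im[110:290,150:310],(700,600),interpolation=cv2.INTER_CUBIC))
E
```

```text
t 20.7333 pos [ 0.4612 -0.1522  0.1816] yaw -81.9 F [-1.9764  1.8206  8.7779] gap 0.029515156900002473 q [-0.4335  0.2721  0.7424  2.087  -0.2425  0.8645 -0.9804]
theta from drop 0.6916301019478409
```

View pics/z8.png

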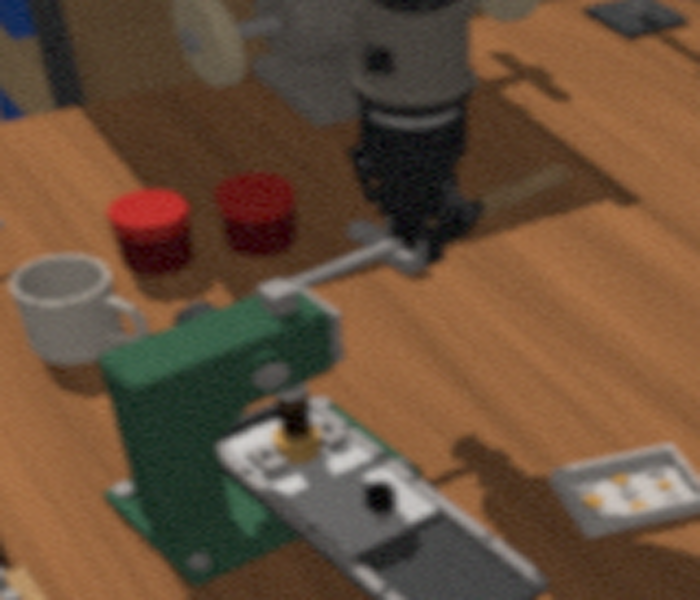

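The lever is level at about 0.69 rad, with 8.8 N on the tool against about 8 N expected. The pad bears on the handle top, at (295,392) in the crop. I'm handing in now.

```bash
python3 go.py; python3 -c "
from station import bot
print(bot.close_job())"; python3 go.py
```

```text
t 20.7833 pos [ 0.4612 -0.1522  0.1816] yaw -81.9 F [-1.6081  2.8896  8.5364] gap 0.029193551479964525 q [-0.4336  0.2721  0.7424  2.087  -0.2425  0.8645 -0.9804]
the job is handed in; nothing more can be done
None
the job is handed in; nothing more can be done
```

I fitted the walnut handle into the seal head and pushed the table home. I then pinched the lever ball, brought the lever level and handed in at about 20.8 s with the robot still holding it. The hand-in reports no verdict.

**Last checks:**
- **Handle seated:** it stopped at the predicted height with about 19 N of reaction, and later pictures show it upright with its ferrule on the head.
- **Table home:** it travelled 126.7 mm against 126.5 mm measured beforehand, and the force then rose with no further motion.
- **Lever level:** about 0.69 rad, worked out from how far the tool dropped. The arm was still and felt about 8.5 N from the lever, against about 8 N expected.

**Less certain:**
- I judged the nose compression and its force on the handle only from the lever angle, the tool force and the last picture; I had no direct reading.
- Before insertion, one picture put the handle about 1 pixel (3 mm) off the predicted axis. The tool y also read 1.6 mm off until I corrected it; side forces stayed under 2 N until the handle seated.
- No bystander was touched as far as the pictures show, but I did not re-measure their positions.

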